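# Set the gauge-length slider against the red stop

## Robot

A 6-joint arm with a two-finger parallel gripper is mounted at the origin on a cart in front of the work surface, level with it; the furniture and walls round the work are solid. World frame = base frame: x ahead of the robot, y to its left, z up, the work surface at z = 0. Lengths are in mm, angles in degrees, forces in N, time in s.
With the tool pointing down it reaches from about 350 to 875 mm from the base axis. Payload 4.2 kg.
Tool frame: the origin (TCP) lies at the very end of the fingers, on their centre line; the grasp point (between the pads) lies 19 mm behind it; z points along the fingers, y is the direction in which the jaws open and shut (so a half turn about z gives the same grasp; the last joint's range is limited). The gripper opens to 85 mm and grips with 20 to 120 N. Pads are 22 mm wide; open, the fingers measure 114 mm over their backs; the gripper's body (76 mm by 85 mm) begins 54 mm behind the grasp point. The pads swing forward as they close: fully open they stand 13 mm farther back than shut.
Start: joints at [91.192, 22.042, 0.453, 0, -68.411, -14.817], TCP at [147.197, 607.398, 207.612] pointing down, gripper open.
Joint ranges: [-179.83, 179.83], [-69.29, 118.12], [-61.27, 80.66], [-181.25, 117.63], [-171.15, -9.14], [-177.46, 177.46]. Speed limits (degrees/s): [159.86, 159.86, 180, 180, 180, 180].

## Interface

Orientations are given as a 3x3 rotation matrix whose columns are the frame's x, y, z axes.
In Python, from cell import telemetry, vision, env, nets gives the robot as it stands.
- The arm moves only by the tool drive_tool, never from a script. Its argument "deltas" is a list that holds one entry, the list of rows, each a list of 6 numbers: the shift along the tool's x, y, z in mm, then the turn, a rotation vector about the tool's x, y, z in degrees. A call has 1 to 5 rows; each row shifts and turns the commanded pose from where the row before left it, along the tool's axes as they then stand; what a row does not reach is not made up. A row lasts 1/10 s, in which the tool goes at most 50 mm and 8.59 degrees, less where a joint would pass 70% of its speed; a pose out of reach is approached as far as the arm can. A call with a gripper value outside its range is refused whole. "hand" is the closure, from -1 (fully open) to 1 (shut), set as the call begins (left out, the last holds). The fingers move at their own pace and stop on an object; "squeeze" is the grip in N (left out, the last holds). Time passes only in rows, so rows that do not move let the fingers close. It gives the time, the measured TCP pose, the force and the opening at its end, in the units of the state.
- telemetry.state(): the state, without advancing time (a new reading comes with each control period).
- vision.grab_frame(name): name is "side" or "top" or "wrist"; returns a dict with "img" (480x640x3 uint8, red, green, blue), "K" (3x3 intrinsics, pixels), "R" (3x3) and "t" (3): a world point X has camera coordinates R X + t. Camera axes: x right, y down, z forward; pixel columns grow to the right and rows downward; lengths in mm; the calibration is good to about 2 mm. The wrist camera is an equidistant fisheye: a pixel r from the principal point sees the ray r / f radians off the axis. A picture is of the moment at which its call begins. There is no depth.
- env.finish_job(): hands the job in, once; it reports no verdict.
Trained networks look in a picture, given as the dict that the camera call returned (one of the last four; its "shot" number tells which), for a name from the list of things; names that differ only in an ending like _2 or _b are one class to them, and where a whole thing is asked for, a point or a joint stands for the part that bears it (a point fixed in the world has none). Each returns a list of dicts, best first, with "score" (0 to 1); they miss things now and then, are a little off and sometimes report something else, mostly with a low value. They report only what shows in the picture. A call takes as long as a camera call.
- nets.outline_of(picture, thing): "region" (480x640 bool, what is visible of it) and "extent" ([left, top, width, height] in pixels, round what is visible of it).
- nets.pinpoint(picture, thing): "at" ([column, row] in pixels: a listed point, or the origin of a listed thing).
The state is a dict: "clock": time; "joints": joint angles; "joint_velocities": joint speeds; "joint_torque": joint torques, N m; "ee_pos": TCP position; "eef_rot": TCP orientation; "force": force on the tool from outside, world axes, zero at the start; "moment": the same for the moment, N m; "grip_width": finger opening in mm.
Only numpy, scipy, OpenCV 4.12 (cv2) and the standard library are available. Lean on these libraries where they do the work, as an engineer would, in place of code of your own. Each camera call takes 0.05 s, during which the arm holds its last target. There are 200 camera calls.

## Task

Set the gauge length on the small measuring rail for the next yarn sample: press down the orange pad in the middle of the blue slider, which frees its friction hold, then keep it pressed all the way while you push the slider along the rail until it rests against the red stop. Then let go of the pad, so that it springs up and the slider is held there. Leave the things standing round the rail where they are; nothing is to be picked up.

Things in the scene. Friction and masses are not known exactly. Their poses are not given: they have to be found in the camera images.
- gauge_rail: Aluminium T-section rail with a tick scale and black end caps, 64 x 340 x 42 mm, fixed to the worktop (its place and yaw differ from run to run). Origin: centre of its underside, on the worktop; its y axis runs along the rail, z up. The slider moves along +-y. A tall reel machine stands on the worktop to its left: approach high or from the robot side.
- slider_mid (a point): Centre of the blue slider's top face, 52 mm above the worktop. Slider: 60 mm across the rail (x), 100 mm along it (y), flat end faces 50 mm from this point. The orange pad lies between two blue bridges at its ends, each 46 mm across, 18 mm along, tops 71 mm above the worktop; the gap between them is 64 mm along the rail and open across it. Axes as the rail's.
- slider (a joint): Position of the slider along the rail's y axis in m; 0 is the middle of the rail, values grow toward the rail's +y. It starts within 20 mm of 0. With the pad down it slides with about 1 to 2 N; with the pad up a friction brake holds it against about 14 to 20 N.
- pad_top (a point): Centre of the top face of the orange release pad, 60 mm above the worktop when up; the face is 36 mm across the rail (x) and 60 mm along it (y), 11 mm below the tops of the bridges. The pad rides on the slider.
- release_pad (a joint): How far the pad is pressed down, m: about 0 up (brake on), 0.005 fully down. It is sprung: about 4 N starts it and 5 N takes it to the bottom. The brake is fully off from about 2.5 mm on; the pad counts as pressed beyond 3 mm.
- red_stop: Red stop block with a small black knob, fixed on the rail: 60 mm across the rail, 20 mm along it (faces 10 mm from its centre), top 62 mm above the worktop, knob to 74 mm. Origin on the worktop beneath its centre. At either end of the rail, 105 to 140 mm from the middle. The slider rests against it when their centres are 60 mm apart.
- grey_stop: Grey stop block of the same shape near the other end of the rail; not the target. Origin as for the red one.
- spool_a_mid (a point): Spool of red thread with white flanges, 46 mm wide, 42 mm high. Loose bystander, to be left alone; the point is its centre, half-way up.
- weight_50_mid (a point): Brass balance weight with a knob, 24 mm wide, 30 mm high. Loose bystander, to be left alone; the point is its centre, half-way up.
- pick_glass_mid (a point): Black folding magnifier, 38 x 36 x 40 mm. Loose bystander, to be left alone; the point is its centre, half-way up.
- sample_jar_mid (a point): White sample jar with a blue lid, 51 mm wide, 66 mm high. Loose bystander, to be left alone; the point is its centre, half-way up.

How it is judged:
By the outcome, as a careful person would: the job done as asked, in the order asked, and still so for the second after the job is handed in, with the robot touching nothing.
It also fails if it takes over 40 s, if anything falls off the work surface, if the arm or the gripper's body presses on something with over 40 N, if the wrist force passes 120 N, or if a joint passes its speed limit or range.

## Working session

There is one attempt and no reset: what is moved stays moved. The work goes in short steps, Python scripts to look and compute and a tool call to move; the robot and the scene stay as the last step left them, time stands still between calls to the robot, and variables do not carry over. Pictures are saved under pics/ and viewed, about 8 in all and at most 12, crops included, and the job is handed in when it is done.

Besides the shell and the picture viewer there is one more tool, called in YAML: its name, and indented under it one key for each argument. drive_tool: Moves the arm, as the interface text tells. Its arguments: {"type":"object","properties":{"deltas":{"type":"array"},"hand":{"type":"number"},"squeeze":{"type":"number"}},"required":["deltas"]}

```bash
mkdir -p pics
cat > h.py <<'E'
import numpy as np, cv2
from cell import telemetry, vision, env, nets
def ray(f,p):
    K,R,t=np.array(f["K"]),np.array(f["R"]),np.array(f["t"])
    d=np.linalg.solve(K,[p[0],p[1],1.]); return -R.T@t, R.T@d
def atz(f,p,z):
    o,d=ray(f,p); return o+d*(z-o[2])/d[2]
def save(f,n): cv2.imwrite("pics/"+n,f["img"][:,:,::-1])
E
python3 - <<'E'
from h import *
s=telemetry.state(); print(s["clock"],s["ee_pos"],np.round(s["eef_rot"],3).tolist(),s["force"],s["grip_width"])
Z=dict(gauge_rail=0,slider_mid=52,pad_top=60,red_stop=0,grey_stop=0,spool_a_mid=21,weight_50_mid=15,pick_glass_mid=20,sample_jar_mid=33)
for c in("top","side"):
    f=vision.grab_frame(c); save(f,c+"0.png")
    print(c,np.round(ray(f,(320,240))[0]))
    for n,z in Z.items():
        for r in nets.pinpoint(f,n)[:2]: print(n,round(r["score"],2),np.round(r["at"]),np.round(atz(f,r["at"],z),1))
print(telemetry.state()["clock"])
E
```

```text
0.0 [147.05449463 606.77262944 206.50336522] [[0.972, -0.236, -0.0], [-0.236, -0.972, -0.002], [0.0, 0.002, -1.0]] [-1.01468692 -0.38309906  0.59442958] 84.8766818465197
top [ 391. -190.  881.]
gauge_rail 0.9 [294. 268.] [ 511.2 -177.6    0. ]
slider_mid 0.61 [296. 264.] [ 511.7 -181.9   52. ]
pad_top 0.91 [296. 260.] [ 515.7 -182.4   60. ]
red_stop 0.81 [364. 271.] [ 504.8 -299.6    0. ]
grey_stop 0.63 [222. 262.] [523.1 -51.2   0. ]
grey_stop 0.62 [360. 270.] [ 505.9 -293.3    0. ]
spool_a_mid 0.55 [368. 227.] [ 579. -307.   21.]
pick_glass_mid 0.82 [274. 218.] [ 597.3 -144.2   20. ]
pick_glass_mid 0.25 [294. 268.] [ 509.  -177.7   20. ]
sample_jar_mid 0.89 [317. 216.] [ 597.3 -217.6   33. ]
side [845. 476. 502.]
gauge_rail 0.62 [339. 268.] [ 513.7 -174.8    0. ]
slider_mid 0.43 [337. 243.] [ 516.4 -183.1   52. ]
red_stop 0.86 [320. 234.] [ 498.8 -304.3    0. ]
spool_a_mid 0.65 [282. 233.] [ 585.1 -303.    21. ]
sample_jar_mid 0.43 [292. 246.] [ 589.6 -228.7   33. ]
1.0
```

View pics/top0.png

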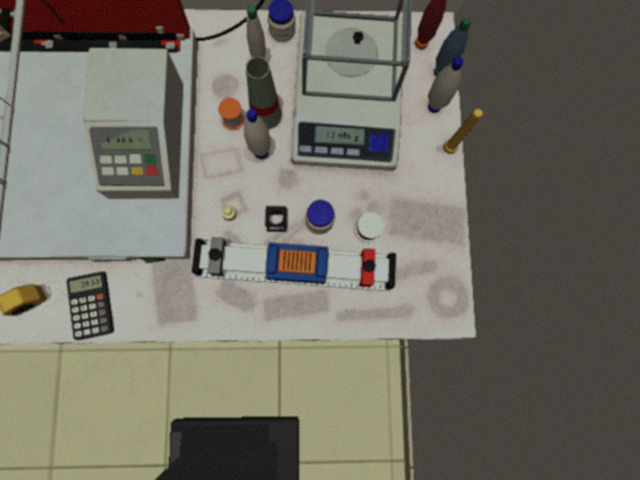

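View pics/side0.png

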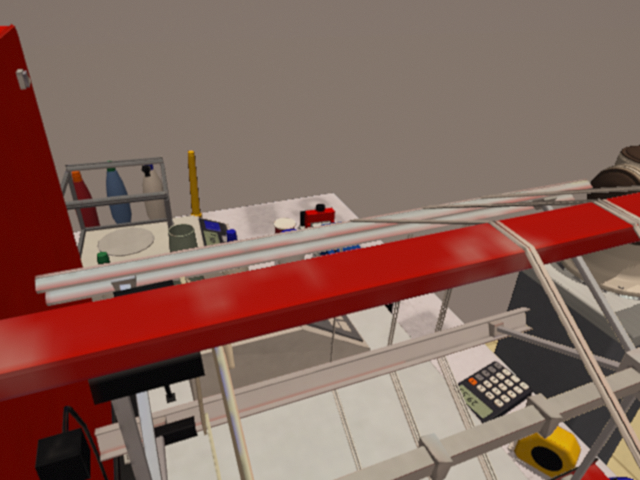

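The top view shows the rail running left to right from end cap (198,256) to (391,270), with the slider at (297,263), the red stop at (368,267) and the grey stop at (217,257). The side view is mostly blocked by the red beam. The red stop lies toward world −y, along u≈(−0.072,−0.997). I'll close the gripper, align it, and go round on the robot side.

drive_tool:
  deltas:
    - [[0,0,0,0,0,-5],[0,0,0,0,0,-4.5],[25,39,0,0,0,0],[25,39,0,0,0,0],[25,39,0,0,0,0]]
  hand: 1

```text
clock: 1.5
ee_pos: [214.0, 483.9, 207.4]
eef_rot: [[0.997, -0.071, 0.0], [-0.071, -0.997, -0.0], [0.0, 0.0, -1.0]]
force: [0.7, 0.0, 0.4]
grip_width: 12.3
```

drive_tool:
  deltas:
    - [[25,39,0,0,0,0],[25,39,0,0,0,0],[25,39,0,0,0,0],[25,39,0,0,0,0],[0,0,0,0,0,0]]

```text
clock: 2.0
ee_pos: [303.1, 318.4, 207.9]
eef_rot: [[0.997, -0.077, -0.0], [-0.077, -0.997, -0.0], [-0.0, 0.0, -1.0]]
force: [0.3, -0.0, -0.4]
grip_width: 0.1
```

drive_tool:
  deltas:
    - [[22,42,0,0,0,0],[22,42,0,0,0,0],[22,42,0,0,0,0],[22,42,0,0,0,0],[22,42,0,0,0,0]]

```text
clock: 2.5
ee_pos: [397.4, 104.0, 208.2]
eef_rot: [[0.998, -0.071, 0.001], [-0.071, -0.998, 0.001], [0.001, -0.001, -1.0]]
force: [1.4, 0.7, 0.5]
grip_width: -0.1
```

drive_tool:
  deltas:
    - [[11,44,0,0,0,0],[11,44,0,0,0,0],[11,44,0,0,0,0],[11,44,0,0,0,0],[0,0,0,0,0,0]]

```text
clock: 3.0
ee_pos: [428.5, -77.3, 207.6]
eef_rot: [[0.997, -0.079, 0.0], [-0.079, -0.997, -0.001], [0.0, 0.001, -1.0]]
force: [-0.5, 0.3, 0.2]
grip_width: 0.0
```

Run:
```python
from h import *
f=vision.grab_frame("wrist"); save(f,"w1.png")
K,R,t=map(np.array,(f["K"],f["R"],f["t"]))
def fish(p,z):
    v=np.array([(p[0]-K[0,2])/K[0,0],(p[1]-K[1,2])/K[1,1]]); r=np.linalg.norm(v)
    d=R.T@np.r_[np.sin(r)*v/r,np.cos(r)]; o=-R.T@t; return o+d*(z-o[2])/d[2]
for n,z in dict(gauge_rail=0,slider_mid=52,pad_top=60,red_stop=0,grey_stop=0).items():
    for r in nets.pinpoint(f,n)[:1]: print(n,round(r["score"],2),np.round(r["at"]),np.round(fish(r["at"],z),1))
# fresh top: pad & slider outline
g=vision.grab_frame("top"); save(g,"t1.png")
for n,z in dict(pad_top=60,slider_mid=52,red_stop=0).items():
    for r in nets.pinpoint(g,n)[:1]: print("top",n,round(r["score"],2),np.round(r["at"]),np.round(atz(g,r["at"],z),1))
h=cv2.cvtColor(g["img"],cv2.COLOR_RGB2HSV); w=np.zeros(h.shape[:2],bool); w[240:290,260:335]=1
m=(h[...,0]>100)&(h[...,0]<125)&(h[...,1]>120)&w
ys,xs=np.nonzero(m); (c,s,a)=cv2.minAreaRect(np.c_[xs,ys].astype(np.float32)); print("blue",c,s,a,atz(g,c,60))
o=(h[...,0]>5)&(h[...,0]<22)&(h[...,1]>120)&w; ys,xs=np.nonzero(o)
(c,s,a)=cv2.minAreaRect(np.c_[xs,ys].astype(np.float32)); print("orange",c,s,a,atz(g,c,60))
```

```text
gauge_rail 0.88 [414. 115.] [ 513.1 -178.1    0. ]
slider_mid 0.76 [435. 106.] [ 517.7 -184.7   52. ]
pad_top 0.95 [435. 109.] [ 514.8 -182.4   60. ]
red_stop 0.75 [520. 123.] [ 504.8 -302.     0. ]
grey_stop 0.85 [286. 115.] [520.5 -49.3   0. ]
top pad_top 0.59 [297. 261.] [ 515.  -183.7   60. ]
top slider_mid 0.55 [300. 263.] [ 513.2 -188.2   52. ]
blue (296.593505859375, 262.6444091796875) (59.41060256958008, 35.60508346557617) 3.945185899734497 [ 511.98289231 -182.66087955   60.        ]
orange (296.5888366699219, 261.2563171386719) (36.40724182128906, 21.23162078857422) 4.085616588592529 [ 514.27382418 -182.6657121    60.        ]
```

View pics/w1.png

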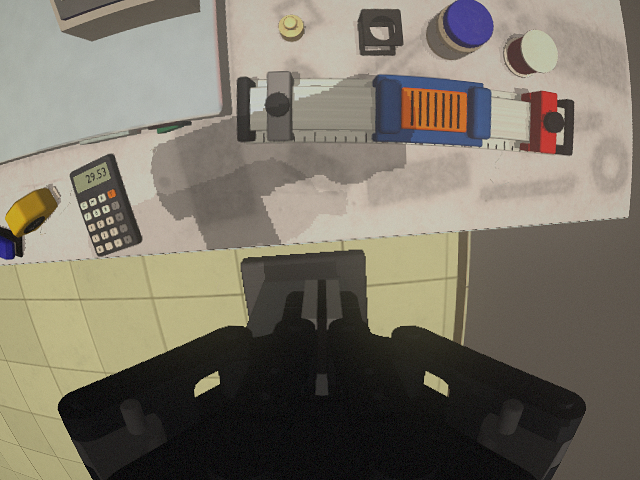

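The wrist view agrees with the top view: pad near (435,109) px, giving (514.5,−183,60), and red stop at (545,122) px, with clear rail between them. The travel needed is about 58 mm. I'll go over the pad, biased 8 mm toward red, and lower.

drive_tool:
  deltas:
    - [[23.5,27,0,0,0,0.2],[23.5,27,0,0,0,0],[23.5,27,0,0,0,0],[23,26.5,0,0,0,0],[0,0,0,0,0,0]]

```text
clock: 4.0
ee_pos: [515.2, -189.7, 206.7]
eef_rot: [[0.997, -0.078, -0.0], [-0.078, -0.997, -0.001], [-0.0, 0.001, -1.0]]
force: [-1.3, -0.7, -0.2]
grip_width: -0.1
```

drive_tool:
  deltas:
    - [[0,0,35,0,0,0],[0,0,35,0,0,0],[0,0,30,0,0,0],[0,0,20,0,0,0],[0,0,0,0,0,0]]

```text
clock: 4.5
ee_pos: [510.5, -186.5, 84.8]
eef_rot: [[0.997, -0.075, -0.007], [-0.075, -0.997, 0.001], [-0.007, -0.001, -1.0]]
force: [-0.4, -0.0, 0.5]
grip_width: -0.0
```

Run:
```python
from h import *
f=vision.grab_frame("wrist"); save(f,"w2.png"); s=telemetry.state(); print(s["ee_pos"],s["force"])
K,R,t=map(np.array,(f["K"],f["R"],f["t"]))
def fish(p,z):
    v=np.array([(p[0]-K[0,2])/K[0,0],(p[1]-K[1,2])/K[1,1]]); r=np.linalg.norm(v)
    d=R.T@np.r_[np.sin(r)*v/r,np.cos(r)]; o=-R.T@t; return o+d*(z-o[2])/d[2]
for n,z in dict(slider_mid=52,pad_top=60,red_stop=0).items():
    for r in nets.pinpoint(f,n)[:1]: print(n,round(r["score"],2),np.round(r["at"]),np.round(fish(r["at"],z),1))
```

```text
[ 512.25069288 -186.98459666   86.81030246] [-0.33568747 -0.70216359  0.60512584]
slider_mid 0.67 [315. 252.] [ 512.9 -183.2   52. ]
pad_top 0.61 [314. 254.] [ 514.6 -182.6   60. ]
red_stop 0.98 [474. 229.] [ 504.9 -299.9    0. ]
```

View pics/w2.png

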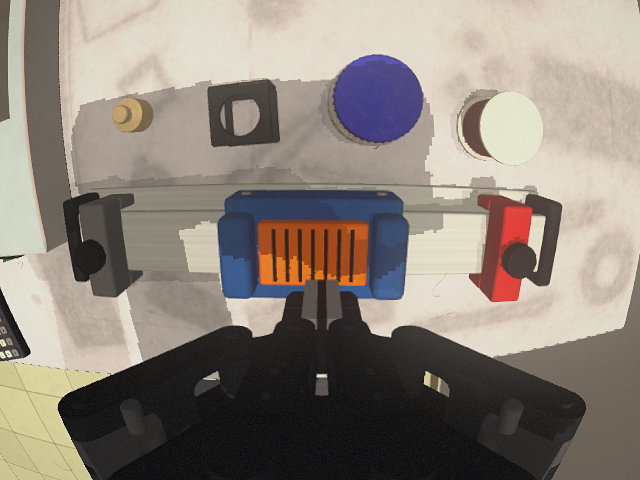

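The wrist view shows the closed fingertips over the pad (320,285), centred between the bridges, with nothing else near. Descending gently.

drive_tool:
  deltas:
    - [[0,0,10,0,0,0],[0,0,8,0,0,0],[0,0,4,0,0,0],[0,0,0,0,0,0],[0,0,0,0,0,0]]

```text
clock: 5.2
ee_pos: [513.2, -187.8, 65.5]
eef_rot: [[0.997, -0.075, -0.0], [-0.075, -0.997, -0.0], [-0.0, 0.0, -1.0]]
force: [0.4, -0.1, 0.1]
grip_width: -0.3
```

drive_tool:
  deltas:
    - [[0,0,2,0,0,0],[0,0,2,0,0,0],[0,0,0,0,0,0],[0,0,0,0,0,0]]

```text
clock: 5.6
ee_pos: [513.2, -187.7, 61.6]
eef_rot: [[0.997, -0.075, -0.0], [-0.075, -0.997, -0.0], [-0.0, 0.0, -1.0]]
force: [0.9, -0.3, 0.4]
grip_width: 0.1
```

drive_tool:
  deltas:
    - [[0,0,2,0,0,0],[0,0,2,0,0,0],[0,0,0,0,0,0],[0,0,0,0,0,0]]

```text
clock: 6.0
ee_pos: [513.1, -187.7, 57.5]
eef_rot: [[0.997, -0.075, -0.0], [-0.075, -0.997, 0.0], [-0.0, 0.0, -1.0]]
force: [0.3, -0.1, -0.6]
grip_width: 0.0
```

drive_tool:
  deltas:
    - [[0,0,1,0,0,0],[0,0,1,0,0,0],[0,0,0,0,0,0],[0,0,0,0,0,0]]

```text
clock: 6.4
ee_pos: [513.2, -187.7, 55.6]
eef_rot: [[0.997, -0.075, -0.0], [-0.075, -0.997, -0.0], [-0.0, 0.0, -1.0]]
force: [-0.6, 0.3, 0.1]
grip_width: -0.3
```

drive_tool:
  deltas:
    - [[0,0,1,0,0,0],[0,0,1,0,0,0],[0,0,0,0,0,0],[0,0,0,0,0,0]]

```text
clock: 6.8
ee_pos: [513.1, -187.7, 53.6]
eef_rot: [[0.997, -0.075, -0.0], [-0.075, -0.997, 0.0], [-0.0, -0.0, -1.0]]
force: [-0.9, 1.4, -1.2]
grip_width: 0.2
```

No contact force at 53.6 where about 5 N was expected, so I'm checking before going on.

Run:
```python
from h import *
f=vision.grab_frame("wrist"); g=vision.grab_frame("top"); s=telemetry.state(); print(s["ee_pos"],s["force"])
a=cv2.resize(f["img"][150:390,160:480],(640,480)); b=cv2.resize(g["img"][220:300,240:400],(640,320),interpolation=cv2.INTER_CUBIC)
cv2.imwrite("pics/w3.png",cv2.resize(np.vstack([a,b]),(480,600))[:,:,::-1])
```

```text
[ 513.20762982 -187.74394811   53.65163701] [0.53426248 0.38026866 1.0388786 ]
```

View pics/w3.png

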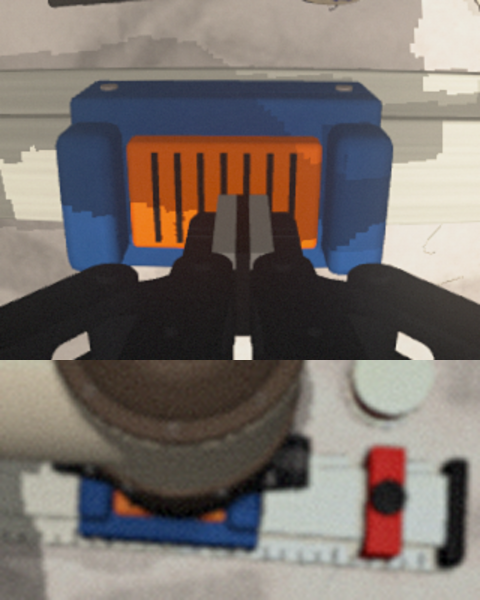

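The wrist crop shows the fingertips above the pad centre, clear of both bridges, and the top crop shows the slider unmoved. They may not have touched yet, so I'll continue in small steps watching the force.

drive_tool:
  deltas:
    - [[0,0,1,0,0,0],[0,0,1,0,0,0],[0,0,0,0,0,0]]

```text
clock: 7.2
ee_pos: [513.0, -187.7, 51.4]
eef_rot: [[0.997, -0.075, -0.0], [-0.075, -0.997, 0.0], [-0.0, -0.0, -1.0]]
force: [-0.3, 0.0, 0.0]
grip_width: -0.4
```

drive_tool:
  deltas:
    - [[0,0,1,0,0,0],[0,0,0,0,0,0],[0,0,0,0,0,0]]

```text
clock: 7.5
ee_pos: [513.2, -187.8, 50.6]
eef_rot: [[0.997, -0.076, -0.0], [-0.076, -0.997, -0.0], [-0.0, 0.0, -1.0]]
force: [0.5, -0.6, 2.1]
grip_width: -0.3
```

drive_tool:
  deltas:
    - [[0,0,1,0,0,0],[0,0,0,0,0,0],[0,0,0,0,0,0]]

```text
clock: 7.8
ee_pos: [513.2, -187.7, 49.6]
eef_rot: [[0.997, -0.075, -0.0], [-0.075, -0.997, -0.0], [-0.0, 0.0, -1.0]]
force: [-0.1, 0.7, -0.7]
grip_width: 0.1
```

drive_tool:
  deltas:
    - [[0,0,1,0,0,0],[0,0,0,0,0,0],[0,0,0,0,0,0]]

```text
clock: 8.1
ee_pos: [513.1, -187.7, 48.6]
eef_rot: [[0.997, -0.075, -0.0], [-0.075, -0.997, -0.0], [-0.0, 0.0, -1.0]]
force: [0.7, -0.5, -0.6]
grip_width: -0.3
```

Run:
```python
from h import *
f=vision.grab_frame("wrist"); s=telemetry.state(); e=s["ee_pos"]; print(e,s["force"],s["joint_torque"])
K,R,t=map(np.array,(f["K"],f["R"],f["t"]))
def proj(X):
    c=R@X+t; r=np.arctan2(np.hypot(c[0],c[1]),c[2]); v=c[:2]/np.hypot(c[0],c[1])
    return np.round([K[0,2]+K[0,0]*r*v[0],K[1,2]+K[1,1]*r*v[1]])
print("cam",-R.T@t)
for dz in(0,5,10,15,20,40):
  print(dz,proj(e+[0,0,dz]),proj(e+[11,0,dz]),proj(e+[-11,0,dz]))
print("pad edges at z60/55",[proj(np.array([514.3+a,-182.7,z])) for z in(60,55) for a in(18,-18)])
r=nets.pinpoint(f,"pad_top")[:1]; print(r)
cv2.imwrite("pics/w4.png",cv2.resize(f["img"][200:350,220:420],(800,600),interpolation=cv2.INTER_CUBIC)[:,:,::-1])
```

```text
[ 513.17583533 -187.71645403   48.59384855] [-0.57084948  0.01801699 -0.1688813 ] [-1.55295646e-03 -3.62097573e+01  1.39604357e+01  3.10149193e+00
 -1.17573447e-03  1.36319223e-07]
cam [ 578.80380265 -192.30938194  216.08319839]
0 [322. 277.] [320. 256.] [323. 298.]
5 [322. 281.] [320. 259.] [323. 302.]
10 [322. 285.] [320. 263.] [323. 307.]
15 [322. 290.] [320. 267.] [323. 312.]
20 [322. 294.] [320. 271.] [324. 317.]
40 [322. 315.] [320. 289.] [324. 340.]
pad edges at z60/55 [array([307., 247.]), array([314., 320.]), array([307., 244.]), array([314., 315.])]
[{'at': [310.0, 288.7], 'score': 0.71}]
```

View pics/w4.png

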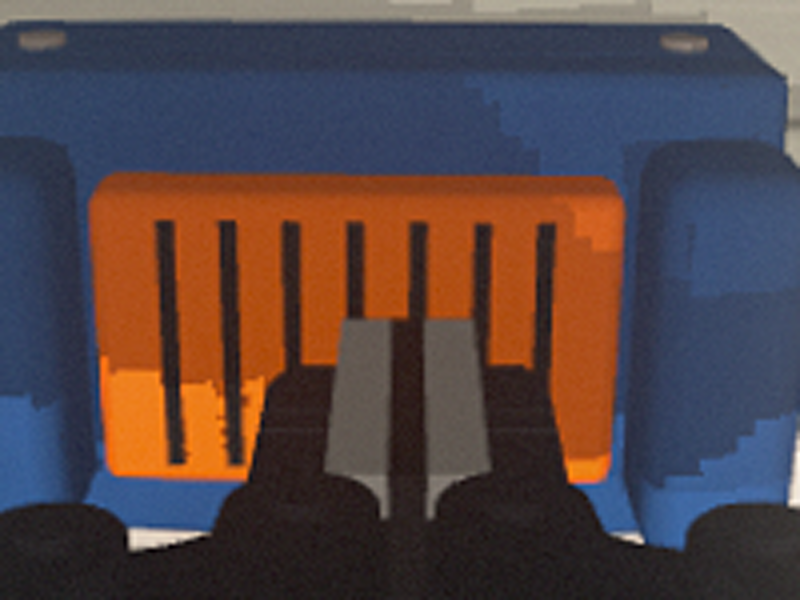

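The wrist crop shows the fingertip front edge at about row 279. If the tips were at the reported TCP it should be near row 256. So the tips look well above the reported TCP and haven't touched yet. I'll keep descending, at most 3 mm per call; the 5 mm spring travel gives warning.

drive_tool:
  deltas:
    - [[0,0,1,0,0,0],[0,0,1,0,0,0],[0,0,1,0,0,0],[0,0,0,0,0,0]]

```text
clock: 8.6
ee_pos: [513.0, -187.7, 45.4]
eef_rot: [[0.997, -0.075, -0.0], [-0.075, -0.997, 0.0], [-0.0, -0.0, -1.0]]
force: [0.0, 0.1, -1.4]
grip_width: -0.0
```

Run:
```python
from h import *
for c in("wrist","top"):
    f=vision.grab_frame(c); s=telemetry.state(); print(s["ee_pos"],s["force"],s["moment"],s["joint_torque"][:3])
```

```text
[ 513.08407173 -187.70953457   45.48756691] [0.04628359 0.29320995 0.32587015] [-0.0473793  -0.04557067 -0.06903229] [-5.47476720e-04 -3.62926948e+01  1.38384953e+01]
[ 513.12391854 -187.73537226   45.54309413] [ 0.53652858  0.33499528 -0.0716741 ] [0.03069232 0.02589695 0.02255938] [-2.25427597e-03 -3.62890399e+01  1.38396049e+01]
```

drive_tool:
  deltas:
    - [[0,0,1,0,0,0],[0,0,1,0,0,0],[0,0,1,0,0,0],[0,0,0,0,0,0]]

```text
clock: 9.1
ee_pos: [513.0, -187.7, 42.4]
eef_rot: [[0.997, -0.075, -0.0], [-0.075, -0.997, 0.0], [-0.0, -0.0, -1.0]]
force: [-0.2, -0.2, -1.4]
grip_width: -0.2
```

drive_tool:
  deltas:
    - [[0,0,1,0,0,0],[0,0,1,0,0,0],[0,0,0,0,0,0]]

```text
clock: 9.4
ee_pos: [513.1, -187.7, 40.4]
eef_rot: [[0.997, -0.075, -0.0], [-0.075, -0.997, 0.0], [-0.0, -0.0, -1.0]]
force: [0.0, -0.4, -1.2]
grip_width: 0.4
```

Run:
```python
from h import *
f=vision.grab_frame("wrist"); g=vision.grab_frame("side"); s=telemetry.state(); print(s["ee_pos"],s["force"],s["joint_torque"][:3])
a=cv2.resize(f["img"][210:340,220:420],(600,390),interpolation=cv2.INTER_CUBIC)
b=cv2.resize(g["img"][190:260,240:440],(600,210),interpolation=cv2.INTER_CUBIC)
cv2.imwrite("pics/w5.png",np.vstack([a,b])[:,:,::-1])
r=nets.pinpoint(f,"pad_top")[:1]; print(r)
```

```text
[ 513.1598373  -187.71857171   40.59646811] [-0.69535091 -1.01184812 -0.25330876] [-1.91154169e-03 -3.64634192e+01  1.36703771e+01]
[{'at': [309.6, 290.8], 'score': 0.79}]
```

View pics/w5.png

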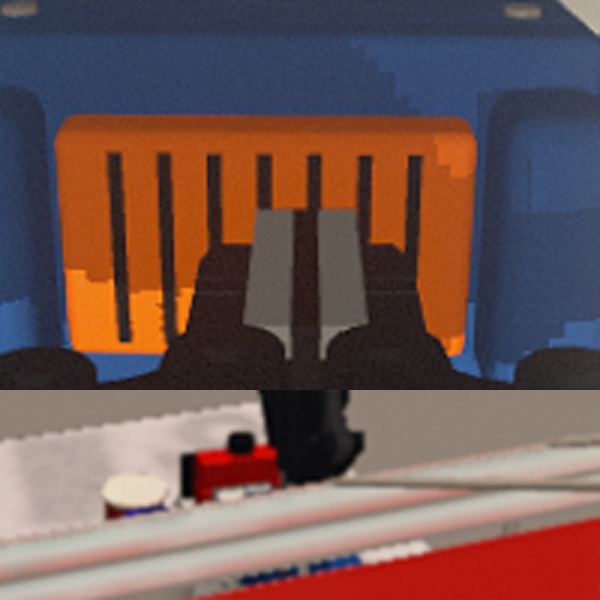

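The wrist crop shows the pad still up and level, with the fingertips above it and no contact. The scale puts the tips roughly 20–30 mm above the reported TCP. Continuing in guarded steps.

drive_tool:
  deltas:
    - [[0,0,1,0,0,0],[0,0,1,0,0,0],[0,0,1,0,0,0],[0,0,0,0,0,0]]

```text
clock: 9.95
ee_pos: [513.0, -187.7, 37.4]
eef_rot: [[0.997, -0.075, -0.0], [-0.075, -0.997, 0.0], [-0.0, -0.0, -1.0]]
force: [-0.6, 0.1, -0.2]
grip_width: -0.0
```

drive_tool:
  deltas:
    - [[0,0,1,0,0,0],[0,0,1,0,0,0],[0,0,0,0,0,0]]

```text
clock: 10.25
ee_pos: [513.2, -187.8, 35.7]
eef_rot: [[0.997, -0.075, 0.0], [-0.075, -0.997, -0.0], [0.0, 0.0, -1.0]]
force: [-0.6, 0.1, 2.3]
grip_width: -0.4
```

drive_tool:
  deltas:
    - [[0,0,1,0,0,0],[0,0,0,0,0,0],[0,0,0,0,0,0]]

```text
clock: 10.55
ee_pos: [513.3, -187.8, 34.9]
eef_rot: [[0.997, -0.075, 0.0], [-0.075, -0.997, -0.0], [0.0, 0.0, -1.0]]
force: [-1.7, 0.2, 3.0]
grip_width: 0.2
```

drive_tool:
  deltas:
    - [[0,0,1,0,0,0],[0,0,0,0,0,0],[0,0,0,0,0,0]]

```text
clock: 10.85
ee_pos: [513.3, -187.8, 33.7]
eef_rot: [[0.997, -0.075, 0.0], [-0.075, -0.997, -0.0], [0.0, 0.0, -1.0]]
force: [-0.7, 0.1, 4.4]
grip_width: -0.0
```

Contact: about 4 N from TCP z≈36, so the pad bottom should be near z≈31. Pressing to the bottom.

drive_tool:
  deltas:
    - [[0,0,1,0,0,0],[0,0,1,0,0,0],[0,0,0,0,0,0]]

```text
clock: 11.15
ee_pos: [513.3, -187.8, 31.6]
eef_rot: [[0.997, -0.075, 0.0], [-0.075, -0.997, -0.0], [0.0, 0.0, -1.0]]
force: [-0.0, -0.1, 4.4]
grip_width: -0.2
```

drive_tool:
  deltas:
    - [[0,0,1,0,0,0],[0,0,0,0,0,0],[0,0,0,0,0,0]]

```text
clock: 11.45
ee_pos: [513.4, -187.8, 31.3]
eef_rot: [[0.997, -0.075, 0.0], [-0.075, -0.997, -0.0], [0.0, 0.0, -1.0]]
force: [-2.1, 0.9, 8.9]
grip_width: -0.3
```

drive_tool:
  deltas:
    - [[0,0,1,0,0,0],[0,0,0,0,0,0],[0,2,0,0,0,0],[0,3,0,0,0,0],[0,3,0,0,0,0]]

```text
clock: 11.95
ee_pos: [512.8, -195.9, 31.2]
eef_rot: [[0.997, -0.075, 0.001], [-0.075, -0.997, -0.001], [0.001, 0.001, -1.0]]
force: [-4.3, 1.3, 13.5]
grip_width: 0.1
```

drive_tool:
  deltas:
    - [[0,3,0,0,0,0],[0,3,0,0,0,0],[0,3,0,0,0,0],[0,3,0,0,0,0],[0,0,0,0,0,0]]

```text
clock: 12.45
ee_pos: [511.7, -208.3, 31.2]
eef_rot: [[0.997, -0.075, 0.0], [-0.075, -0.997, -0.001], [0.0, 0.001, -1.0]]
force: [-3.6, -1.0, 13.5]
grip_width: -0.2
```

Run:
```python
from h import *
g=vision.grab_frame("top"); f=vision.grab_frame("wrist"); s=telemetry.state(); print(s["ee_pos"],s["force"])
h=cv2.cvtColor(g["img"],cv2.COLOR_RGB2HSV); w=np.zeros(h.shape[:2],bool); w[262:300,255:380]=1
m=(h[...,0]>100)&(h[...,0]<125)&(h[...,1]>120)&w; ys,xs=np.nonzero(m); print("blue cols",xs.min(),xs.max())
cv2.imwrite("pics/w6.png",np.vstack([cv2.resize(f["img"][190:340,200:520],(640,300)),cv2.resize(g["img"][230:300,240:400],(640,280))])[:,:,::-1])
```

```text
[ 511.74565995 -208.31002732   31.24128352] [-3.52134408 -0.1368109  13.73558383]
blue cols 280 338
```

View pics/w6.png

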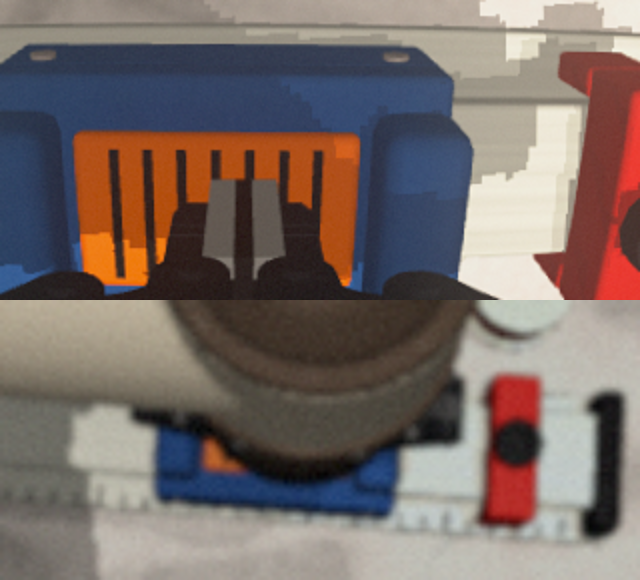

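The slider travels with the pressed pad: the blue now spans columns 280–338 in the top view, about 20 mm moved, and red is still ahead. Continuing.

drive_tool:
  deltas:
    - [[0,4,0,0,0,0],[0,4,0,0,0,0],[0,4,0,0,0,0],[0,4,0,0,0,0],[0,4,0,0,0,0]]

```text
clock: 13.05
ee_pos: [510.1, -227.9, 31.2]
eef_rot: [[0.997, -0.075, 0.0], [-0.075, -0.997, -0.001], [0.0, 0.001, -1.0]]
force: [-2.9, 1.7, 13.6]
grip_width: -0.1
```

drive_tool:
  deltas:
    - [[0,3,0,0,0,0],[0,3,0,0,0,0],[0,3,0,0,0,0],[0,2,0,0,0,0],[0,0,0,0,0,0]]

```text
clock: 13.55
ee_pos: [509.2, -239.2, 31.3]
eef_rot: [[0.997, -0.075, -0.0], [-0.075, -0.997, -0.001], [0.0, 0.001, -1.0]]
force: [-4.0, -0.3, 12.2]
grip_width: 0.3
```

drive_tool:
  deltas:
    - [[0,1.5,0,0,0,0],[0,1.5,0,0,0,0],[0,1.5,0,0,0,0],[0,1.5,0,0,0,0],[0,0,0,0,0,0]]

```text
clock: 14.05
ee_pos: [508.7, -245.1, 31.3]
eef_rot: [[0.997, -0.075, -0.0], [-0.075, -0.997, -0.001], [-0.0, 0.001, -1.0]]
force: [-3.3, 1.2, 13.0]
grip_width: 0.1
```

Moved 57.4 mm and no stop reaction yet; the next steps should show Fy rising.

drive_tool:
  deltas:
    - [[0,1,0,0,0,0],[0,1,0,0,0,0],[0,1,0,0,0,0],[0,0,0,0,0,0]]

```text
clock: 14.45
ee_pos: [508.7, -245.8, 31.2]
eef_rot: [[0.997, -0.075, 0.0], [-0.075, -0.997, 0.002], [-0.0, -0.002, -1.0]]
force: [-3.5, 10.9, 15.2]
grip_width: -0.0
```

drive_tool:
  deltas:
    - [[0,1,0,0,0,0],[0,1,0,0,0,0],[0,0,0,0,0,0]]

```text
clock: 14.75
ee_pos: [509.2, -247.9, 31.2]
eef_rot: [[0.997, -0.075, 0.001], [-0.075, -0.997, 0.001], [0.001, -0.001, -1.0]]
force: [-1.7, 9.4, 14.1]
grip_width: -0.3
```

Stop reached: Fy rose to about 10 N and the fingers started to slip on the pad. Lifting straight up while still loaded toward red.

drive_tool:
  deltas:
    - [[0,0,-1,0,0,0],[0,0,-1,0,0,0],[0,0,-1,0,0,0],[0,0,-2,0,0,0],[0,0,-2,0,0,0]]

```text
clock: 15.25
ee_pos: [508.6, -249.7, 36.5]
eef_rot: [[0.997, -0.075, 0.0], [-0.075, -0.997, -0.0], [0.0, 0.0, -1.0]]
force: [0.2, 0.6, 0.2]
grip_width: -0.1
```

drive_tool:
  deltas:
    - [[0,0,-5,0,0,0],[0,0,-15,0,0,0],[0,0,-30,0,0,0],[0,0,-40,0,0,0],[0,0,-40,0,0,0]]

```text
clock: 15.75
ee_pos: [507.1, -249.8, 167.0]
eef_rot: [[0.997, -0.076, -0.003], [-0.076, -0.997, 0.0], [-0.003, -0.0, -1.0]]
force: [1.5, 0.0, -0.0]
grip_width: 0.1
```

drive_tool:
  deltas:
    - [[-30,-20,-10,0,0,0],[-30,-20,0,0,0,0],[-30,-20,0,0,0,0],[0,0,0,0,0,0],[0,0,0,0,0,0]]

```text
clock: 16.25
ee_pos: [422.5, -183.0, 176.8]
eef_rot: [[0.997, -0.075, -0.0], [-0.075, -0.997, -0.0], [-0.0, 0.0, -1.0]]
force: [-0.5, -0.9, -0.1]
grip_width: -0.0
```

Run:
```python
from h import *
g=vision.grab_frame("top"); f=vision.grab_frame("wrist"); s=telemetry.state(); print(s["clock"],s["ee_pos"],s["force"])
for n,z in dict(pad_top=60,slider_mid=52,red_stop=0,spool_a_mid=21,pick_glass_mid=20,sample_jar_mid=33).items():
    for r in nets.pinpoint(g,n)[:1]: print(n,round(r["score"],2),np.round(atz(g,r["at"],z),1))
h=cv2.cvtColor(g["img"],cv2.COLOR_RGB2HSV)
b=(h[...,0]>100)&(h[...,0]<125)&(h[...,1]>120); b[:240]=0; b[300:]=0; b[:,:255]=0
xs=np.nonzero(b)[1]; print("blue",xs.min(),xs.max())
cv2.imwrite("pics/w7.png",np.vstack([f["img"][0:330],cv2.resize(g["img"][200:267+25,260:420],(640,368))])[:598,:,::-1])
```

```text
16.35 [ 423.67755968 -183.35809595  176.57784223] [0.09227584 0.63508114 0.3703539 ]
slider_mid 0.78 [ 507.7 -246.8   52. ]
red_stop 0.89 [ 502.9 -295.6    0. ]
pick_glass_mid 0.85 [ 596.4 -147.5   20. ]
sample_jar_mid 0.75 [ 595.9 -222.2   33. ]
blue 340 363
```

View pics/w7.png

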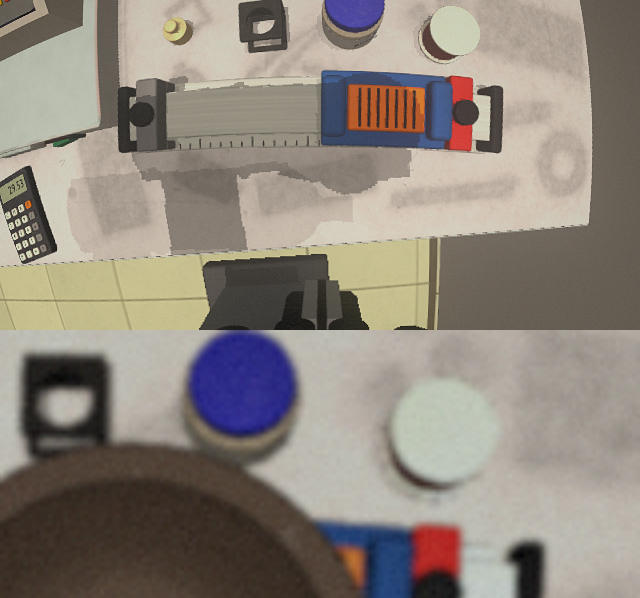

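The wrist view shows the slider flush against the red stop (contact line at column 448), the pad clear of the gripper, and the spool, jar, glass and weight standing where they were. Handing in.

```bash
python3 -c "
from cell import env; print(env.finish_job())"
```

```text
the job is handed in; nothing more can be done
None
```

The slider now rests against the red stop with the pad released, and I handed the job in at about 16 s of the 40 s allowed.

- **What I did:** I pressed the orange pad to the bottom with the closed fingertips (9–15 N). Keeping it down, I slid the slider about 58 mm until it met the red stop; the side force jumped to about 10 N. Then I lifted straight up so the pad could spring back, and moved the arm clear.
- **Last checks:** The final wrist picture shows no gap between slider and red stop, and the bystanders look undisturbed. The tool force was back to about zero. That the pad is fully up rests on the contact force vanishing as I lifted; I did not measure its height.
- **What disagreed:**
  - **Contact height:** The fingertips touched the pad at a reported TCP height of about 36 mm, where I expected 60 mm. I found contact by force in small steps instead.
  - **Slider reading:** In the last top view the gripper partly hid the slider. The network found no pad there and put the slider 49 mm from the stop rather than 60 mm. I went by the wrist picture and the contact force instead.

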